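# Stow the torque wrench in the dry box

### The arm

A 6-joint arm with a two-finger parallel gripper is mounted at the origin on a cart in front of the work surface, level with it; the furniture and walls round the work are solid. World frame = base frame: x ahead of the robot, y to its left, z up, the work surface at z = 0. Lengths are in m, angles in rad, forces in N, time in s.
With the tool pointing down it reaches from about 0.35 to 0.85 m from the base axis. Payload 8.1 kg.
Tool frame: the origin (TCP) lies midway between the tips of the shut fingers; the grasp point (between the pads) lies 19 mm behind it; x points along the fingers, y is the direction in which the jaws open and shut, and the axes are right-handed (so a half turn about x gives the same grasp; the last joint's range is limited). The gripper opens to 93 mm and grips with 3 to 60 N. Pads are 15 mm wide; open, the fingers measure 128 mm over their backs; the gripper's body (75 mm by 188 mm) begins 65 mm behind the grasp point.
Start: joints at [-1.21, 0.13, 1.488, -0, 1.523, -0.085], TCP at [0.259, -0.541, 0.219] pointing down, gripper open.
Joint ranges: [-2.96, 2.96], [-0.89, 2.26], [0.02, 2.5], [-1.34, 4.48], [0, 2.73], [-2.66, 2.66]. Speed limits (rad/s): [2.39, 2.39, 2.79, 3.14, 3.14, 3.14].

### API

Orientations are given as [roll, pitch, yaw] about the fixed x, y, z axes, in that order (R = Rz(yaw) Ry(pitch) Rx(roll)).
In Python, from plant import r, imaging gives the robot as it stands. Calls block until the motion is done:
- r.move_ptp(position, orientation): joint-space move of the TCP to a pose.
- r.move_l(position, frame=None, velocity=0.15): straight line of the TCP; frame=None keeps the orientation; velocity is the mean speed in m/s.
- r.move_joints(angles): joint-space move.
- r.move_gripper(opening, force=None): finger opening in m; force is the grip in N (None keeps the last); returns when the fingers have stopped.
- r.sleep(seconds).
- r.solve_ik(position, orientation): joint angles nearest the present ones, or None.
- imaging.get_image(name): name is "scene" or "side" or "wrist"; returns a dict with "image" (480x640x3 uint8, blue, green, red), "fx", "fy", "cx", "cy" (pixels), "eye" and "attitude" of the camera in the world. Camera axes: x right, y up, looking along -z (the intrinsics and any distortion apply to the point x, -y, -z); pixel columns grow to the right and rows downward; lengths in m; the calibration is good to about 2 mm. The wrist camera is an equidistant fisheye: a pixel r from the principal point sees the ray r / f radians off the axis. A picture is of the moment at which its call begins. There is no depth.
A pose or a line that the arm cannot do raises r.PlanningError and nothing moves.
- r.job_done(): hands the job in, once; it reports no verdict.
Trained networks look in the newest picture that a camera, given by its name, has taken for a name from the list of things; names that differ only in an ending like _2 or _b are one class to them, and where a whole thing is asked for, a point or a joint stands for the part that bears it (a point fixed in the world has none). Each returns a list of dicts, best first, with "p" (0 to 1); they miss things now and then, are a little off and sometimes report something else, mostly with a low value. They report only what shows in the picture. A call takes as long as a camera call. They do not tell look-alikes from the thing itself.
- imaging.search_frame(label, camera): "centre" ([x, y, z] in m, in world coordinates, good to about 4 mm: the middle of the surface that is visible of it).
- imaging.place_of(label, camera): "centre" ([x, y, z] in m, in world coordinates, good to about 4 mm: a listed point, or the origin of a listed thing).
Readings, each from a call of its own:
- r.read_t(): time.
- r.read_joint_pos(): joint angles.
- r.read_joint_velocities(): joint speeds.
- r.read_joint_efforts(): joint torques, N m.
- r.read_tcp_pos(): TCP position.
- r.read_ee_rot(): TCP orientation.
- r.read_force(): force on the tool from outside, world axes, zero at the start.
- r.read_torque(): the same for the moment, N m.
- r.read_gripper_width(): finger opening in m.
Only numpy, scipy, OpenCV 4.12 (cv2) and the standard library are available. Lean on these libraries where they do the work, as an engineer would, in place of code of your own. Each camera call takes 0.05 s, during which the arm holds its last target. There are 200 camera calls.

### The job

Put the red-sleeved torque wrench that lies on the open bench beside the amber driver (not the one behind the monitor) away in the grey dry box: slide the hatch fully open, feed the wrench in tilted, jaw end first under the fixed blue deck, then level it and lay it flat on the box's floor without dropping it, and slide the hatch fully shut. Leave the driver, jar, tape roll, adapter and bottle where they are.

Things in the scene. Friction and masses are not known exactly. Their poses are not given: they have to be found in the camera images.
- dry_box: Shallow grey box fixed to the bench, 232 (x) x 123 (y) x 64 mm. Origin: centre of its underside, z up; its -x end faces the robot. Inside floor (dark foam): 8 mm above the bench, x = -61 to +111, y = -50 to +50 mm. A fixed blue deck, 4 mm thick, its underside 48 mm above that floor, covers all from the -x end to x = +5 mm; ahead of x = -61 mm is a closed chamber. Walls 5 mm
- hatch (a joint): Aluminium sliding hatch over the mouth, m: 0 = fully shut, 0.106 = fully open; growing values slide it along the box's -x, over the deck. It stays where it is left; about 2 N moves it. Its plate's top is 65 mm above the bench; open, its rear edge is at box x = +8 mm
- mouth (a point): Centre of the box's only opening, in its top, at box x = +58, y = 0, z = 60 mm. It is 106 mm along x (box x = +5 to +111) and 100 mm wide: shorter than the wrench, whose jaw end has to go under the deck. Axes as the box's
- hatch_fin (a point): Centre of the top of the hatch's upright black grip fin: 34 mm along the box's x, 12 mm across y, rising 24 mm above a flat black foot (40 x 26 mm, top 67 mm above the bench); this point is 91 mm above the bench. It moves with the hatch: at box x = +26 mm when shut, -80 mm when open, y = 0
- torque_wrench: Torque wrench, 146 mm long, about 0.16 kg, lying on the bench. Origin: middle of its length, on its underside; z up, y along it from jaw to sleeve. Red sleeve (grip here): 21 x 21 mm, y = 0 to +73, z = 0 to 21 mm. Slim metal neck, 10 mm wide, and jaw, 20 mm wide, at y = -73 to 0 mm, both 5 mm thick, at z = 8 to 13 mm. Balances at about y = +25 mm
- wrench_jaw (a point): End of the wrench's jaw, at y = -73 mm, z = 10.5 mm of the wrench
- wrench_butt (a point): End of the wrench's red sleeve, at y = +73 mm, z = 10.5 mm of the wrench
- nut_driver: Amber-handled driver with thin shaft, 152 mm long, 17 mm thick, lying loose; bystander. Origin: centre of its underside; y from shaft to handle
- specimen_jar: White screw-top jar, 47 mm wide, 50 mm tall, loose bystander. Origin: centre of its underside
- kapton_roll: Roll of amber tape lying flat, 66 mm wide, 13 mm tall, loose bystander. Origin: centre of its underside
- adapter_n_2: Gold coaxial adapter standing on end, 20 mm wide, 34 mm tall, loose bystander. Origin: centre of its underside
- ipa_bottle: White wash bottle with red cap, 53 mm wide, 155 mm tall, loose bystander. Origin: centre of its underside
There are look-alikes about, which are no part of the job. Of the things like the torque_wrench, leave any that is purple; of the rest the larger one is meant.

How it is judged:
On the way, in this order (a step that is already met when the one before it is completed fails the run):
1. the hatch is slid open (at least 95 of 106 mm) (value of joint hatch above 0.095 m), for 0.2 s.
2. the wrench, tilted jaw-down by at least 0.2 rad, has its jaw under the fixed deck inside the box (x of wrench_jaw in the frame of dry_box between -0.066 and 0.005 m and y of wrench_jaw in the frame of dry_box between -0.053 and 0.053 m and z of wrench_jaw in the frame of dry_box between 0.006 and 0.056 m and angle between torque_wrench's own y axis and vertical below 1.37 rad), for 0.1 s.
3. the wrench lies level on the box's floor, wholly inside, released and at rest, with the hatch still open (x of wrench_jaw in the frame of dry_box between -0.066 and -0.01 m and x of wrench_butt in the frame of dry_box between 0.05 and 0.114 m and y of wrench_jaw in the frame of dry_box between -0.053 and 0.053 m and y of wrench_butt in the frame of dry_box between -0.053 and 0.053 m and z of torque_wrench in the frame of dry_box below 0.032 m and angle between torque_wrench's own y axis and vertical between 1.47 and 1.67 rad and linear speed of torque_wrench below 0.02 m/s and contact force between torque_wrench and the fingers below 0.1 N and value of joint hatch above 0.08 m), for 0.2 s.
At the end, for the whole second after the job is handed in: The hatch is shut to within 5 mm; the wrench lies wholly inside the box on its floor, level within 0.1 rad, jaw end under the fixed deck, at rest (value of joint hatch below 0.005 m and x of wrench_jaw in the frame of dry_box between -0.066 and -0.01 m and x of wrench_butt in the frame of dry_box between 0.05 and 0.114 m and y of wrench_jaw in the frame of dry_box between -0.053 and 0.053 m and y of wrench_butt in the frame of dry_box between -0.053 and 0.053 m and z of torque_wrench in the frame of dry_box below 0.032 m and angle between torque_wrench's own y axis and vertical between 1.47 and 1.67 rad and linear speed of torque_wrench below 0.02 m/s); the robot touches nothing.
It fails at once if the driver, jar, tape roll, adapter or bottle is moved more than 25 mm (distance of any of nut_driver, specimen_jar, kapton_roll, adapter_n_2, ipa_bottle from where it was at the start of the episode above 0.025 m).
It fails at once if the wrench is dropped into the box (over 0.5 m/s inside it) (x of torque_wrench in the frame of dry_box between -0.061 and 0.111 m and y of torque_wrench in the frame of dry_box between -0.05 and 0.05 m and z of torque_wrench in the frame of dry_box between 0 and 0.056 m and linear speed of torque_wrench above 0.5 m/s).
It also fails if it takes over 61 s, if anything falls off the work surface, if the arm or the gripper's body presses on something with over 40 N, if the wrist force passes 120 N, or if a joint passes its speed limit or range.

## Working session

There is one attempt and no reset: what is moved stays moved. The work goes in short steps, each a Python script; the robot and the scene stay as the last script left them, time stands still between calls to the robot, and variables do not carry over. Pictures are saved under pics/ and viewed, on a budget of 10 in all, crops included, one or two more only if the job needs it, and the job is handed in when it is done.

```bash
ls; mkdir -p pics; python3 - <<'E'
from plant import r, imaging
import cv2, numpy as np
ims=[]
for c in ["scene","side"]:
    d=imaging.get_image(c); cv2.imwrite(f"pics/{c}1.png",d["image"])
    print(c,d["fx"],d["cx"],d["cy"],d["eye"],d["attitude"],[k for k in d])
    for l in ["dry_box","hatch_fin","mouth","torque_wrench","wrench_jaw","wrench_butt","nut_driver","specimen_jar","kapton_roll","adapter_n_2","ipa_bottle"]:
        print(l,[(np.round(x["centre"],3).tolist(),round(x["p"],2)) for x in imaging.place_of(l,c)])
print(r.read_t())
E
```

```text
pics
scene 499.2536136136378 320.7398677312658 237.29185272949113 [ 0.24298702 -0.51784614  1.00133776] [ 0.66961059  0.00759577 -0.47864098] ['image', 'fx', 'fy', 'cx', 'cy', 'eye', 'attitude']
dry_box [([0.562, -0.195, -0.001], 0.94)]
hatch_fin [([0.568, -0.195, 0.093], 0.93)]
mouth [([0.624, -0.192, 0.057], 0.91)]
torque_wrench [([0.533, 0.212, 0.001], 0.73), ([0.624, 0.326, 0.0], 0.73), ([0.408, -0.039, -0.002], 0.7), ([0.48, 0.316, 0.002], 0.67)]
wrench_jaw [([0.532, 0.301, 0.007], 0.66), ([0.35, 0.005, 0.011], 0.66), ([0.464, 0.212, 0.016], 0.61)]
wrench_butt [([0.464, -0.084, 0.01], 0.96), ([0.706, 0.112, 0.003], 0.74), ([0.607, 0.21, 0.008], 0.69), ([0.427, 0.325, 0.007], 0.47)]
nut_driver [([0.525, 0.068, -0.003], 0.7)]
specimen_jar [([0.733, 0.02, -0.003], 0.87), ([0.569, -0.196, 0.089], 0.43)]
kapton_roll [([0.707, 0.114, 0.004], 0.8)]
adapter_n_2 [([0.625, 0.326, -0.001], 0.39)]
ipa_bottle [([0.53, 0.465, -0.004], 0.73)]
side 504.11720362234746 312.6032624249052 230.4036143249628 [0.3158707  0.95932672 0.66035361] [ 0.97698332  0.02143512 -2.87031224] ['image', 'fx', 'fy', 'cx', 'cy', 'eye', 'attitude']
dry_box [([0.567, -0.192, -0.0], 0.72), ([0.624, 0.328, 0.0], 0.39)]
hatch_fin [([0.568, -0.192, 0.087], 0.56)]
mouth [([0.621, -0.191, 0.06], 0.75)]
torque_wrench [([0.533, 0.208, 0.003], 0.75), ([0.408, -0.036, -0.0], 0.66), ([0.475, 0.31, -0.0], 0.58)]
wrench_jaw [([0.526, 0.303, 0.01], 0.65), ([0.459, 0.21, 0.011], 0.58), ([0.349, 0.008, 0.01], 0.54)]
wrench_butt [([0.603, 0.213, 0.009], 0.92), ([0.431, 0.322, 0.005], 0.79), ([0.466, -0.084, 0.012], 0.65)]
nut_driver [([0.53, 0.066, -0.006], 0.65)]
specimen_jar [([0.734, 0.023, 0.004], 0.87), ([0.568, -0.194, 0.091], 0.48)]
kapton_roll [([0.706, 0.116, -0.002], 0.81)]
adapter_n_2 [([0.622, 0.326, -0.002], 0.57), ([0.604, 0.214, 0.009], 0.5)]
ipa_bottle [([0.532, 0.461, 0.006], 0.96)]
1.2
```

View pics/scene1.png

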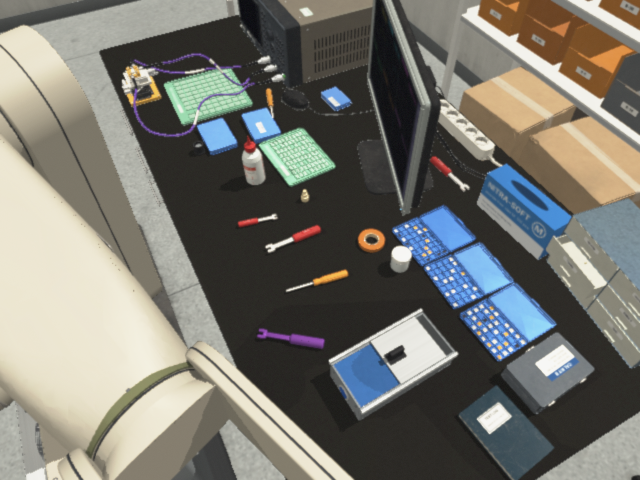

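View pics/side1.png

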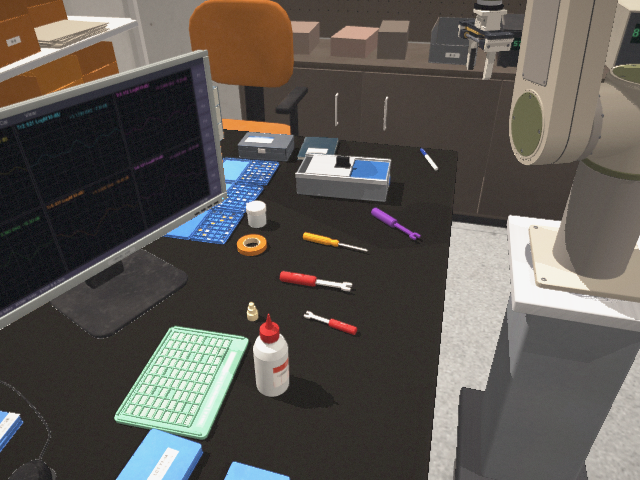

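Scene view: target wrench at (293,239) with its jaw at (270,248), purple look-alike at (290,338), smaller red one at (258,220) and the box at (395,362). The side view agrees. The fin estimate suggests the hatch is partly open, so I'll check with a model overlay.

```bash
cat > h.py <<'E'
import numpy as np, cv2
from scipy.spatial.transform import Rotation as Ro
from plant import r, imaging
def R(rpy): return Ro.from_euler("xyz",rpy).as_matrix()
def proj(d,P):
    p=(np.atleast_2d(P)-d["eye"])@R(d["attitude"]); p=p*[1,-1,-1]
    return np.c_[d["cx"]+d["fx"]*p[:,0]/p[:,2], d["cy"]+d["fy"]*p[:,1]/p[:,2]]
def ray(d,uv,z):
    v=np.array([(uv[0]-d["cx"])/d["fx"],-(uv[1]-d["cy"])/d["fy"],-1.])
    w=R(d["attitude"])@v; return d["eye"]+w*(z-d["eye"][2])/w[2]
def boxw(c,yaw,P):
    P=np.atleast_2d(P); return P@R([0,0,yaw]).T+[c[0],c[1],0]
E
python3 - <<'E'
from h import *
d=imaging.get_image("scene"); im=d["image"]
S=5; x0,y0=315,295
cr=cv2.resize(im[y0:y0+130,x0:x0+155],None,fx=S,fy=S,interpolation=cv2.INTER_CUBIC)
b=(0.5645,-0.1935)
def poly(P,col):
    uv=proj(d,boxw(b,0,P)); q=((uv-[x0,y0]+.5)*S).astype(int)
    cv2.polylines(cr,[q],True,col,1)
X,Y=.116,.0615
poly([[-X,-Y,.064],[X,-Y,.064],[X,Y,.064],[-X,Y,.064]],(0,0,255))
poly([[.005,-.05,.06],[.111,-.05,.06],[.111,.05,.06],[.005,.05,.06]],(0,255,0))
poly([[.009,-.006,.091],[.043,-.006,.091],[.043,.006,.091],[.009,.006,.091]],(255,0,255))
cv2.imwrite("pics/ov.png",cr)
E
```

```text
(no output)
```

View pics/ov.png

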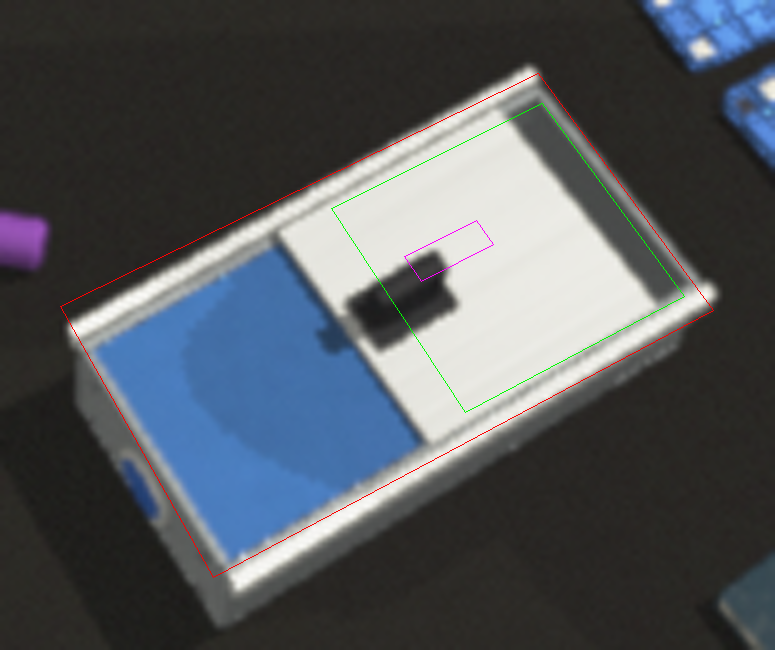

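The crop shows the hatch about 20 mm open already (fin top near (428,265)) and the box slightly yawed and shifted from the overlay. I'll fit its corners.

```bash
python3 - <<'E'
from h import *
from scipy.optimize import least_squares
d=imaging.get_image("scene")
X,Y=.116,.0615
M=np.array([[-X,Y,.064],[-X,-Y,.064],[X,-Y,.064],[X,Y,.064]])
uv=np.array([[70,327],[231,590],[715,291],[532,67]])/5-.5+[315,295]
f=lambda q:(proj(d,boxw(q[:2],q[2],M))-uv).ravel()
s=least_squares(f,[.5645,-.1935,0]); print(s.x,s.fun.round(2))
q=s.x
# fin top and hatch rear edge
for n,c,z in [("fin far end top",(440,255),.091),("plate rear edge L",(502,112),.065),("plate rear R",(655,305),.065)]:
    w=ray(d,np.array(c)/5-.5+[315,295],z); print(n,(R([0,0,q[2]]).T@(w-[q[0],q[1],0])).round(4))
# wrench
im=d["image"].astype(int)
m=((im[...,2]>120)&(im[...,1]<70)&(im[...,0]<70)); 
n,l,st,ce=cv2.connectedComponentsWithStats(m.astype(np.uint8))
for i in range(1,n):
    if st[i,4]>25: 
        pts=np.array([ray(d,(u,v),.012)[:2] for v,u in np.argwhere(l==i)]); c=pts.mean(0); 
        _,_,vt=np.linalg.svd(pts-c); pr=(pts-c)@vt[0]
        print(ce[i].round(),st[i,4],c.round(4),np.degrees(np.arctan2(vt[0,1],vt[0,0])).round(1),np.ptp(pr).round(3))
d=imaging.get_image("side")
uv=proj(d,boxw(q[:2],q[2],M)); print(uv.round(1))
# reachability of poses
c,s_=np.cos(q[2]),np.sin(q[2])
for n,p,o in [("grasp",[.568,.211,.0],[0,np.pi/2,0]),("grasp180",[.568,.211,0],[np.pi,np.pi/2,0])]:
    for yaw in (0,np.pi/2,-np.pi/2,np.pi):
        try: print(n,yaw,r.solve_ik(p,[0,np.pi/2,yaw]))
        except Exception as e: print(e)
print(r.read_ee_rot(),r.read_t())
E
```

```text
[ 0.56619888 -0.19500813  0.05393669] [-0.7  -0.48  0.93 -0.25  0.28  0.81 -0.61 -0.06]
fin far end top [0.02   0.0006 0.091 ]
plate rear edge L [0.0922 0.0493 0.065 ]
plate rear R [ 0.0915 -0.0525  0.065 ]
[249. 145.] 79 [0.569  0.5892] -103.6 0.061
[439. 165.] 86 [1.0153 0.2557] -87.5 0.077
[247. 223.] 40 [0.449  0.3119] -18.9 0.049
[306. 234.] 75 [0.5693 0.2058] 178.4 0.075
[[386.2 181.1]
 [390.8 159.3]
 [305.6 152.8]
 [294.7 173.4]]
grasp 0 [ 2.71080289e-01  3.50612450e-01  1.65143984e+00 -4.44089210e-16
  1.13954037e+00 -1.29971604e+00]
grasp 1.5707963267948966 None
grasp -1.5707963267948966 [ 2.71080289e-01  3.50612450e-01  1.65143984e+00 -4.44089210e-16
  1.13954037e+00  2.71080289e-01]
grasp 3.141592653589793 [0.27108029 0.35061245 1.65143984 0.         1.13954037 1.84187662]
grasp180 0 [ 2.71080289e-01  3.50612450e-01  1.65143984e+00 -4.44089210e-16
  1.13954037e+00 -1.29971604e+00]
grasp180 1.5707963267948966 None
grasp180 -1.5707963267948966 [ 2.71080289e-01  3.50612450e-01  1.65143984e+00 -4.44089210e-16
  1.13954037e+00  2.71080289e-01]
grasp180 3.141592653589793 [0.27108029 0.35061245 1.65143984 0.         1.13954037 1.84187662]
[ 1.06171511  1.57076941 -1.63411902] 1.35
```

```bash
cat >> h.py <<'E'
B=(0.5662,-0.195); PSI=0.054
PHI=np.pi
def bx(x,y,z): return boxw(B,PSI,[x,y,z])[0]
def down(yaw,phi=0): return [phi,np.pi/2-1e-4,yaw]
G=0.033+0.073   # grip distance from jaw end along the wrench
DZ=-0.0075      # TCP offset from wrench axis (normal), into the sleeve's lower part
def wr(jx,jz,th,phi,y=0,off=0.):
    """TCP pose putting the jaw end (axis point) at box (jx,y,jz) with tilt th; off: y shift"""
    x=jx+G*np.cos(th)-DZ*np.sin(th); z=jz+G*np.sin(th)+DZ*np.cos(th)
    return bx(x,y+off,z),[phi,np.pi/2-max(th,1e-4),PSI]
L=lambda x: .040+(x-.008)*np.tan(.4)
PATH=[(.018,L(.018)+.06,.4),(.018,L(.018),.4),(-.005,L(-.005),.4),(-.030,L(-.030),.4),(-.036,.0215,.3),(-.042,.020,.2),(-.046,.020,.1),(-.048,.0205,0.)]
E
python3 - <<'E'
from h import *
for phi in (0,np.pi):
    print(phi)
    for p,o in [(bx(.0035,0,.072),down(PSI,phi)),(bx(-.082,0,.072),down(PSI,phi)),(np.array([.567,.208,.15]),down(-.028,phi))]+[wr(*w,phi) for w in PATH]:
        q=r.solve_ik(p,o); print(np.round(p,3),None if q is None else np.round(q,2))
p,o=bx(.0035,0,.17),down(PSI,0)
r.move_gripper(.045,force=20)
r.move_ptp(p,o)
r.move_l(bx(.0035,0,.073),velocity=.12)
r.move_gripper(.0,force=20)
print("w",r.read_gripper_width(),r.read_force())
r.move_l(bx(-.0825,0,.073),velocity=.08)
print("w",r.read_gripper_width(),r.read_force(),r.read_tcp_pos(),r.read_t())
r.move_gripper(.045)
r.move_l(bx(-.08,0,.17),velocity=.2)
d=imaging.get_image("scene"); cv2.imwrite("pics/s2.png",d["image"])
for l in ("hatch_fin",): print([(x["centre"],x["p"]) for x in imaging.place_of(l,"scene")])
print(bx(-.08,0,.091))
E
```

```text
0
[ 0.57  -0.195  0.072] [-0.41  0.25  1.63  0.    1.26 -2.04]
[ 0.484 -0.199  0.072] [-0.49  0.05  1.85  0.    1.24 -2.11]
[0.567 0.208 0.15 ] [ 0.27  0.18  1.56 -0.    1.4  -1.28]
[ 0.685 -0.189  0.139] [-0.44  0.14  1.69  0.23  0.97 -2.16]
[ 0.685 -0.189  0.079] [-0.44  0.2   1.73  0.24  0.87 -2.19]
[ 0.662 -0.19   0.069] [-0.46  0.16  1.79  0.26  0.85 -2.22]
[ 0.637 -0.191  0.058] [-0.48  0.12  1.86  0.27  0.83 -2.26]
[ 0.634 -0.191  0.046] [-0.45  0.19  1.78  0.18  0.91 -2.17]
[ 0.629 -0.192  0.034] [-0.43  0.27  1.69  0.11  1.   -2.1 ]
[ 0.626 -0.192  0.023] [-0.4   0.35  1.6   0.05  1.1  -2.05]
[ 0.624 -0.192  0.013] [-0.38  0.45  1.5   0.    1.19 -2.  ]
3.141592653589793
[ 0.57  -0.195  0.072] [-0.41  0.25  1.63  0.    1.26  1.1 ]
[ 0.484 -0.199  0.072] [-0.49  0.05  1.85  0.    1.24  1.03]
[0.567 0.208 0.15 ] [ 0.27  0.18  1.56 -0.    1.4   1.87]
[ 0.685 -0.189  0.139] [-0.44  0.14  1.69  0.23  0.97  0.98]
[ 0.685 -0.189  0.079] [-0.44  0.2   1.73  0.24  0.87  0.95]
[ 0.662 -0.19   0.069] [-0.46  0.16  1.79  0.26  0.85  0.92]
[ 0.637 -0.191  0.058] [-0.48  0.12  1.86  0.27  0.83  0.88]
[ 0.634 -0.191  0.046] [-0.45  0.19  1.78  0.18  0.91  0.97]
[ 0.629 -0.192  0.034] [-0.43  0.27  1.69  0.11  1.    1.04]
[ 0.626 -0.192  0.023] [-0.4   0.35  1.6   0.05  1.1   1.1 ]
[ 0.624 -0.192  0.013] [-0.38  0.45  1.5   0.    1.19  1.14]
w 0.01187836716927668 [-0.40488222 -4.42538364 -0.37328671]
w 0.01185465633664892 [11.47615626 -6.54166339 -9.74149423] [ 0.48586112 -0.20040329  0.07331686] 6.7833
[([0.4848, -0.2004, 0.0912], 0.56)]
[ 0.48631661 -0.1993179   0.091     ]
```

Hatch against its stop. Now hover over the wrench and check with the wrist camera.

```bash
python3 - <<'E'
from h import *
r.move_gripper(.06)
r.move_ptp([.566,.209,.16],down(-.02))
d=imaging.get_image("wrist"); cv2.imwrite("pics/w1.png",d["image"])
for l in ("torque_wrench","wrench_jaw","wrench_butt","nut_driver"):
    print(l,[(np.round(x["centre"],4).tolist(),round(x["p"],2)) for x in imaging.place_of(l,"wrist")])
print(d["fx"],d["eye"],d["attitude"],r.read_t())
E
```

```text
torque_wrench [([0.4081, -0.0345, 0.0024], 0.9), ([0.5329, 0.2101, -0.0008], 0.85), ([0.4769, 0.3114, 0.0034], 0.79)]
wrench_jaw [([0.5279, 0.3083, 0.0101], 0.91), ([0.4554, 0.2079, 0.0169], 0.72), ([0.5664, -0.1979, 0.0016], 0.62), ([0.3495, 0.0087, 0.0112], 0.58)]
wrench_butt [([0.468, -0.0794, 0.0121], 0.83), ([0.4306, 0.3174, 0.0096], 0.63), ([0.6093, 0.2058, 0.0109], 0.57)]
nut_driver [([0.528, 0.0678, -0.0014], 0.74), ([0.6085, 0.211, 0.0079], 0.25)]
371.64829954431775 [0.48934422 0.20925089 0.32637008] [-2.85820800e-01 -5.74028094e-04  1.55041453e+00] 10.5333
```

View pics/w1.png

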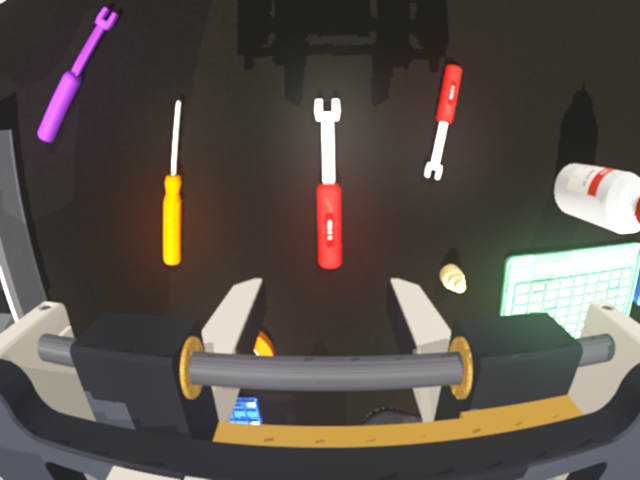

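View pics/s2.png

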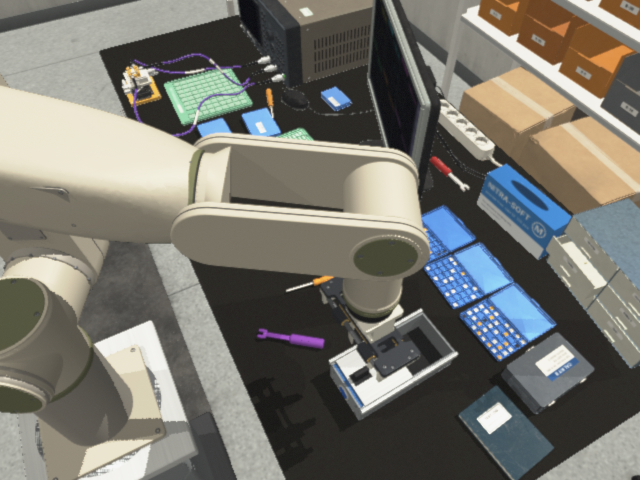

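Wrist view: wrench centred between the fingers (sleeve x≈329 px, jaw end at y≈100, butt at y≈267), driver well clear. Scene view: hatch open, mouth exposed. Grasp now.

```bash
python3 - <<'E'
from h import *
d=imaging.get_image("wrist")
def fray(uv,z):
    x,y=(uv[0]-d["cx"])/d["fx"],(uv[1]-d["cy"])/d["fy"]; t=np.hypot(x,y)
    v=np.array([x/t*np.sin(t),-y/t*np.sin(t),-np.cos(t)]); w=R(d["attitude"])@v
    return d["eye"]+w*(z-d["eye"][2])/w[2]
j,b=fray((328,99),.0105),fray((330,268),.0105); print(j.round(4),b.round(4),np.linalg.norm(j-b))
yaw=np.arctan2(b[1]-j[1],b[0]-j[0]); mid=(j+b)/2; print(yaw,mid)
g=mid+.033*np.array([np.cos(yaw),np.sin(yaw),0])
if abs(yaw)<.08 and abs(g[0]-.566)<.01 and abs(g[1]-.209)<.008:
    r.move_l([g[0],g[1],.06],down(yaw),velocity=.15)
    r.move_l([g[0],g[1],.003],velocity=.06)
    f0=r.read_force(); r.move_gripper(0,force=35)
    print("w",r.read_gripper_width(),f0)
    r.move_l([g[0],g[1],.14],velocity=.12)
    print("w",r.read_gripper_width(),r.read_force()-np.array(f0))
    d=imaging.get_image("wrist"); cv2.imwrite("pics/w2.png",d["image"])
    for l in ("wrench_jaw","wrench_butt"):
        print(l,[(np.round(x["centre"],4).tolist(),round(x["p"],2)) for x in imaging.place_of(l,"wrist")])
print(r.read_tcp_pos(),r.read_t())
E
```

```text
[0.4616 0.212  0.0105] [0.6109 0.2109 0.0105] 0.14925290762793794
-0.007536915850372772 [0.53625516 0.21145667 0.0105    ]
w 0.020949670832571148 [ 1.36610781 -0.22255005  0.62049472]
w 0.020540045823837727 [-1.55478843 -0.22276771 -2.20905033]
wrench_jaw [([0.4559, 0.2072, 0.1507], 0.93), ([0.526, 0.3047, 0.0115], 0.88)]
wrench_butt [([0.6054, 0.2108, 0.1437], 0.92), ([0.4697, -0.0807, 0.0114], 0.87), ([0.4299, 0.3164, 0.0071], 0.7), ([0.5355, 0.2107, 0.1342], 0.29)]
[0.56865548 0.21105245 0.13889704] 14.6417
```

View pics/w2.png

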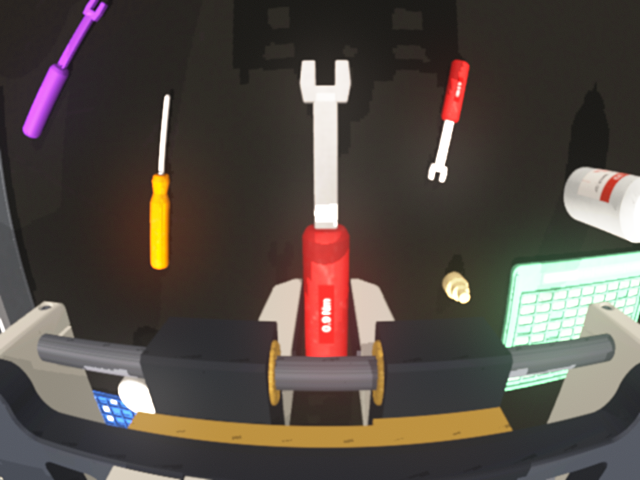

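Wrist view: wrench gripped straight, jaw end (326,62), sleeve between fingers, level. Carry it to above the mouth, tilted.

```bash
python3 - <<'E'
from h import *
r.move_l([.566,.2,.2],velocity=.2)
p,o=wr(*PATH[0],0); r.move_ptp(p+[0,0,.05],o)
r.move_l(p,o,velocity=.12)
print("w",r.read_gripper_width(),r.read_tcp_pos()-p,r.read_t())
for c in ("wrist","side","scene"):
    d=imaging.get_image(c); cv2.imwrite(f"pics/{c}3.png",d["image"])
    for l in ("wrench_jaw","wrench_butt","mouth"):
        for x in imaging.place_of(l,c):
            q=R([0,0,PSI]).T@(np.array(x["centre"])-[*B,0])
            if np.linalg.norm(q[:2])<.22: print(c,l,q.round(4),round(x["p"],2))
print("expected jaw",PATH[0],"butt",PATH[0][0]+.146*np.cos(.4),PATH[0][1]+.146*np.sin(.4))
a=cv2.imread("pics/side3.png")[120:240,240:440]; b=cv2.imread("pics/wrist3.png")
cv2.imwrite("pics/c3.png",np.vstack([cv2.resize(a,(480,288)),cv2.resize(b,(400,300))]) if 0 else np.hstack([cv2.resize(a,(400,300)),cv2.resize(b,(400,300))]))
E
```

```text
w 0.02036236980379848 [1.92138843e-04 4.55199080e-04 6.02343491e-05] 17.1667
wrist wrench_jaw [ 0.0132 -0.004   0.1086] 0.91
wrist wrench_butt [0.1495 0.0003 0.1581] 0.92
wrist mouth [0.0581 0.0056 0.0572] 0.82
side wrench_jaw [ 0.0144 -0.0037  0.105 ] 0.79
side wrench_butt [-0.094   0.119   0.0069] 0.74
side wrench_butt [0.1489 0.0024 0.1617] 0.62
side wrench_butt [ 0.0121 -0.001   0.106 ] 0.58
side mouth [ 0.0583 -0.0036  0.0641] 0.69
scene wrench_jaw [ 0.0177 -0.0046  0.1067] 0.74
scene mouth [0.0574 0.0001 0.0612] 0.7
expected jaw (0.018, np.float64(0.10422793218738162), 0.4) butt 0.15247490512442122 0.1610830101644446
```

View pics/c3.png

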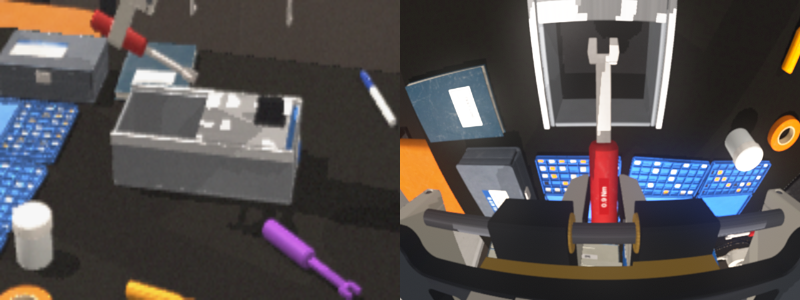

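Side/wrist view: wrench tilted, jaw over the mouth, hatch open over the deck, centred in y. Jaw sits ~3 mm further out than planned, so I correct G and feed in.

```bash
sed -i 's/^G=.*/G=0.109/' h.py; python3 - <<'E'
from h import *
f0=np.array(r.read_force())
for i,w in enumerate(PATH[1:]):
    p,o=wr(*w,0,off=.002); r.move_l(p,o,velocity=.07)
    f=np.array(r.read_force())-f0; print(i+1,f.round(1),round(r.read_gripper_width(),4),round(r.read_t(),2))
    if np.linalg.norm(f)>12: print("STOP"); break
for c in ("wrist","scene"):
    d=imaging.get_image(c); cv2.imwrite(f"pics/{c}4.png",d["image"])
    for l in ("wrench_jaw","wrench_butt"):
        for x in imaging.place_of(l,c):
            q=R([0,0,PSI]).T@(np.array(x["centre"])-[*B,0])
            if np.linalg.norm(q[:2])<.2: print(c,l,q.round(4),round(x["p"],2))
E
```

```text
1 [ 0.5 -0.8  0.5] 0.0208 18.76
2 [ 0.5 -1.8  0.3] 0.0203 19.27
3 [ 0.2 -1.   0.3] 0.0207 19.81
4 [ 0.4 -1.6  0.6] 0.0204 20.15
5 [ 0.7 -1.1  0.7] 0.0207 20.48
6 [ 0.4 -0.   0.1] 0.0207 20.79
7 [ 0.1 -1.  -0.4] 0.021 21.09
wrist wrench_butt [-0.094   0.1184  0.0115] 0.97
wrist wrench_butt [0.0983 0.0001 0.0212] 0.77
scene wrench_butt [-0.0943  0.1174  0.0099] 0.82
```

View pics/wrist4.png

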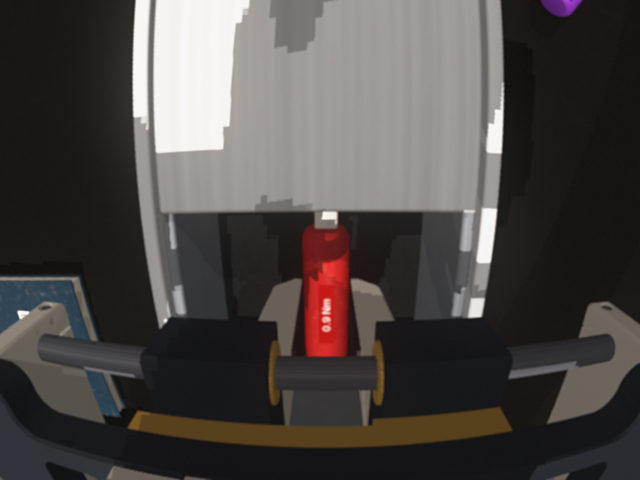

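Wrist view: sleeve in the middle of the mouth, neck passing under the hatch/deck edge at (326,215). Lower until contact, then release.

```bash
python3 - <<'E'
from h import *
f0=np.array(r.read_force()); p=np.array(wr(*PATH[-1],0,off=.002)[0])
for k in range(1,8):
    r.move_l(p-[0,0,.0005*k],velocity=.02)
    f=np.array(r.read_force())-f0; print(k,f.round(2))
    if f[2]>4: break
r.move_gripper(.032,force=10); r.sleep(.2); r.move_gripper(.05); print(r.read_gripper_width())
z=r.read_tcp_pos(); r.sleep(.3)
r.move_l(p+[0,0,.03],velocity=.06)
r.move_l(p+[0,0,.17],velocity=.2)
r.sleep(.2)
d=imaging.get_image("wrist"); cv2.imwrite("pics/w5.png",d["image"])
for l in ("wrench_jaw","wrench_butt","torque_wrench","hatch_fin"):
    for x in imaging.place_of(l,"wrist"):
        q=R([0,0,PSI]).T@(np.array(x["centre"])-[*B,0])
        if np.linalg.norm(q[:2])<.12: print(l,q.round(4),round(x["p"],2))
print(r.read_t())
E
```

```text
1 [-1.23 -0.34 -0.49]
2 [-0.84 -1.11 -0.4 ]
3 [-0.24 -1.76  0.28]
4 [0.09 0.38 0.1 ]
5 [-3.04  0.22  6.12]
0.05030346804611122
wrench_butt [0.0982 0.0017 0.0166] 0.72
torque_wrench [0.0253 0.0018 0.0068] 0.97
hatch_fin [-0.0834  0.0014  0.0916] 0.73
hatch_fin [0.0973 0.001  0.0148] 0.26
26.125
```

View pics/w5.png

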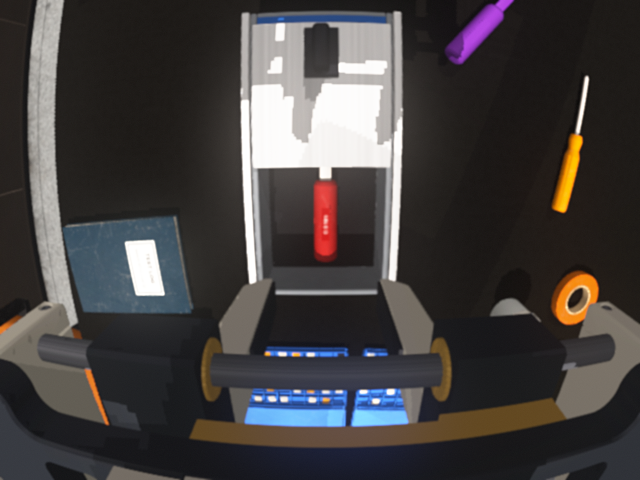

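Wrist view: wrench flat and centred in the box (butt at (325,260), butt z ≈ resting height), neck under the hatch edge. Now shut the hatch.

```bash
python3 - <<'E'
from h import *
r.move_gripper(.045,force=20)
r.move_l(bx(-.08,0,.17),down(PSI),velocity=.2)
r.move_l(bx(-.08,0,.073),velocity=.12)
r.move_gripper(0,force=20); print("w",r.read_gripper_width(),r.read_force())
r.move_l(bx(.0,0,.073),velocity=.08)
r.move_l(bx(.0285,0,.073),velocity=.05)
print("w",r.read_gripper_width(),r.read_force(),R([0,0,PSI]).T@(r.read_tcp_pos()-np.array([*B,0])))
r.move_gripper(.045)
p=r.read_tcp_pos(); r.move_l([p[0],p[1],.22],velocity=.15)
r.move_l(bx(-.06,.0,.25),velocity=.2); r.sleep(.2)
for c in ("wrist","scene"):
    d=imaging.get_image(c); cv2.imwrite(f"pics/{c}6.png",d["image"])
    for x in imaging.place_of("hatch_fin",c):
        q=R([0,0,PSI]).T@(np.array(x["centre"])-[*B,0]); print(c,q.round(4),round(x["p"],2))
print(r.read_t())
E
```

```text
w 0.011826879580339265 [ 0.67098769 -4.89858222 -1.5141411 ]
w 0.012127555340197544 [-9.99995601 -5.22153553  7.18633732] [ 0.0267502  -0.00072523  0.07312735]
wrist [0.0257 0.0028 0.094 ] 0.7
scene [ 0.0237 -0.0023  0.0906] 0.92
33.6667
```

View pics/wrist6.png

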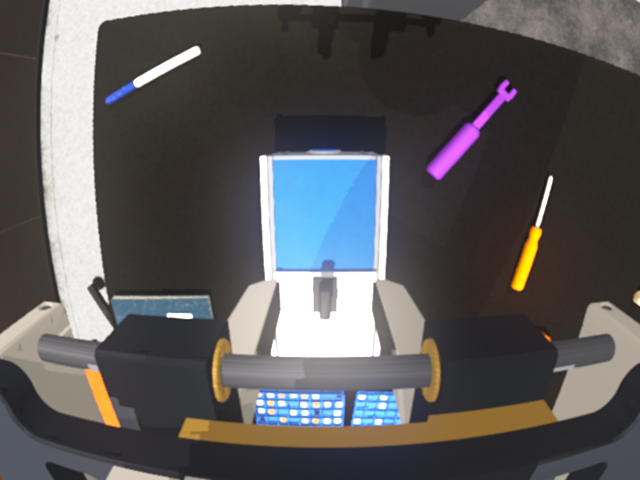

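Wrist view: deck fully exposed, fin at (325,297) by the deck's edge. The hatch reached its stop with 10 N of reaction at fin x ≈ +26 mm, so I'm handing in.

```bash
python3 -c "
from plant import r
r.job_done(); print(r.read_t())"
```

```text
the job is handed in; nothing more can be done
the job is handed in; nothing more can be done
```

The wrench is in the dry box and the hatch is shut. I handed the job in at about 34 s of the 61 s allowed; no verdict was reported.

- **Hatch:** it started about 22 mm open. I slid it to its open stop by the fin, and the fin showed near box x = -83 mm (-80 is fully open).
- **Wrench:** I gripped the larger, non-purple one by its sleeve and fed it in jaw first at about 0.37–0.40 rad. I then levelled it and lowered it until I felt about 6 N of contact, and released it.
- **After release:** the butt was at box x = +98 mm and z = 17 mm, and the wrench origin at x = +25 mm, y = +2 mm, z = 7 mm, so it lies flat on the floor. The jaw was out of sight under the deck; its position of about x = -48 mm is inferred.
- **Shutting:** I drew the hatch to its stop, which pushed back with 10 N at gripper x = +26.7 mm (+26 is fully shut). The camera readings of the fin were +25.7 and +23.7 mm, which agree within their 4 mm accuracy. The rear edge itself was hidden by the gripper.
- **Bystanders:** nothing suggested contact with them, and those visible in the wrist pictures looked unmoved. I did not re-measure all of them at the end.

No checks failed. I used 9 of the 10 pictures.

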